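# Raise a balanced packing block four clicks on the cam lifter

### The arm

A 7-joint arm with a two-finger parallel gripper is mounted at the origin on the work surface. World frame = base frame: x ahead of the robot, y to its left, z up, the work surface at z = 0. Lengths are in mm, angles in degrees, forces in N, time in s.
With the tool pointing down it reaches from about 375 to 925 mm from the base axis. Payload 3.1 kg.
Tool frame: the origin (TCP) lies midway between the tips of the shut fingers; the grasp point (between the pads) lies 19 mm behind it; y points along the fingers, x is the direction in which the jaws open and shut, and the axes are right-handed (so a half turn about y gives the same grasp; the last joint's range is limited). The gripper opens to 85 mm and grips with 20 to 120 N. Pads are 22 mm wide; open, the fingers measure 114 mm over their backs; the gripper's body (76 mm by 85 mm) begins 54 mm behind the grasp point. The pads swing forward as they close: fully open they stand 13 mm farther back than shut.
Start: joints at [-73.728, 21.939, 2.515, 91.553, -1.026, 66.532, -2.859], TCP at [242.163, 603.208, 231.269] pointing down, gripper open.
Joint ranges: [-149.38, 149.38], [-23.57, 123.04], [-84.95, 90], [0, 143.3], [-89.99, 269.99], [3.08, 112.72], [-163.45, 163.45]. Speed limits (degrees/s): [159.86, 159.86, 180, 180, 180, 180, 180].

### API

Orientations are given as [roll, pitch, yaw] about the fixed x, y, z axes, in that order (R = Rz(yaw) Ry(pitch) Rx(roll)).
In Python, from station import monitor, eyes, close_job, trace gives the robot as it stands.
- The arm moves only by the tool move_arm, never from a script. Its argument "deltas" is a list of rows, each a list of 3 entries, a list of its own where there are three numbers: the shift along the tool's x, y, z each as a share of 0.15 m, from -1 to 1, then the turn about the tool's y as a share of 45 degrees, from -1 to 1, then the opening in per cent of the stroke, from 0 (shut) to 100 (fully open). In form: [[[x, y, z], twist, gripper], ...]. A call has 1 to 8 rows; each row is the pose to reach, as a shift and turn from the pose commanded when the call began, along the tool's axes at that moment; what a row does not reach only later rows make up. A row lasts 1/10 s, in which the tool goes at most 50 mm and 8.59 degrees, less where a joint would pass 70% of its speed; a pose out of reach is approached as far as the arm can. A call with a number of a shift or a turn outside -1 to 1 is refused whole. A call with a gripper value outside its range is refused whole. The fingers move at their own pace and stop on an object; "grip_force" is the grip in N (left out, the last holds). Time passes only in rows, so rows that repeat a pose let the fingers close. It gives the time, the measured TCP pose, the force and the opening at its end, in the units of the state.
- monitor.sense(): the state, without advancing time (a new reading comes with each control period).
- eyes.grab_frame(name): name is "side" or "top"; returns (picture, depth): 384x512x3 uint8, red, green, blue; 384x512 float32, mm along the optical axis (not along the pixel's ray), 0 where there is no reading.
- eyes.calibration(name): a dict with "mtx" (3x3 intrinsics, pixels), "distortion" ([k1, k2, p1, p2, k3] as OpenCV has them; the pictures are not rectified), "rvec" (rotation vector, rad) and "tvec" (3), from world to camera coordinates, as OpenCV has them. Camera axes: x right, y down, z forward; pixel columns grow to the right and rows downward; lengths in mm; the calibration is good to about 2 mm. A picture is of the moment at which its call begins. calibration takes no time and is no camera call.
- close_job(): hands the job in, once; it reports no verdict.
Trained networks look in the newest picture that a camera, given by its name, has taken for a name from the list of things; names that differ only in an ending like _2 or _b are one class to them, and where a whole thing is asked for, a point or a joint stands for the part that bears it (a point fixed in the world has none). Each returns a list of dicts, best first, with "confidence" (0 to 1); they miss things now and then, are a little off and sometimes report something else, mostly with a low value. They report only what shows in the picture. A call takes as long as a camera call. They do not tell look-alikes from the thing itself.
- trace(camera, query): "region" (384x512 bool, what is visible of it) and "pixel" ([column, row] in pixels, amid what is visible of it).
The state is a dict: "time": time; "joints": joint angles; "dq": joint speeds; "joint_efforts": joint torques, N m; "position": TCP position; "tool_rot": TCP orientation; "ft_force": force on the tool from outside, world axes, zero at the start; "moment": the same for the moment, N m; "opening": finger opening in mm.
Only numpy, scipy, OpenCV 4.12 (cv2) and the standard library are available. Lean on these libraries where they do the work, as an engineer would, in place of code of your own. Each camera call takes 0.05 s, during which the arm holds its last target. There are 200 camera calls.

### The job

Balance the pine block (not the black rubber one) cork side down on the middle of the lifter's wooden dome, let go of it, and only then take the black knob on the red ratchet arm and swing it exactly four clicks onward from where it stands (anticlockwise seen from above), never a fifth, so that it sits in that notch with the block still balanced on the dome. Finish while still holding the knob there; leave the rubber block, tape roll and glue bottle where they are.

Things in the scene. Friction and masses are not known exactly. Their poses are not given: they have to be found in the camera images.
- pine_block: pale pine packing block with a thin brown cork face underneath, 46 (its x) x 64 (its y) x 20 mm (z), about 60 g, loose on the bench, cork down; origin at the centre of its underside. Either this or the rubber block is the one nearer the robot.
- rubber_block: black rubber block of the same size, a bystander; origin at the centre of its underside
- tape_roll: orange roll of packing tape standing on its flat side, 104 mm across, 48 mm high, a bystander; origin at the centre of its underside
- glue_bottle: white glue bottle with red cap and yellow label, 64 mm across, 170 mm high, a bystander; origin at the centre of its underside
- lifter: fixed bench lifter: green square base plate 150 x 150 x 12 mm, upright centre axis, on it a steel ratchet wheel of 112 mm diameter at 31 to 43 mm height, with the red arm, and the domed wooden head above; a brass spring pawl at its +y side clicks into the wheel. Origin at the centre of the plate's underside, on the upright axis; z up.
- dome: turned wooden dome on the lifter's rising head, a ball shape of 55 mm radius, 110 mm across. Its origin lies on the lifter's upright axis, 120 mm below the crown; it rises 20 mm per rad of the arm (about 3.5 mm per click) and does not turn.
- crown (a point): topmost point of the dome, 120 mm above the bench when the ratchet arm's joint reads 0; a block balances with the centre of its underside here. Felt-like contact: the block does not slide easily and rocking dies out.
- ratchet_arm: red swing arm (18 mm wide, 8 mm thick, top 45 mm above the bench) with the ratchet wheel on the lifter's axis and at its end, 150 mm from that axis, an upright round black knob, 18 mm diameter, from 45 to 105 mm above the bench. Origin on the lifter's axis at bench height; its x axis points along the arm to the knob. It turns level about the lifter's axis.
- knob_grip (a point): point on the knob's axis 85 mm above the bench, 20 mm below its top, a good height to hold it. Swinging, each tooth builds up resistance to about 4 to 6 N here, gives way suddenly about 14 mm on from its notch (the click) and then urges the knob on, with up to 4 N, into the next notch, 26 mm on. The pawl keeps the arm from turning back under light forces (below about 5 N).
- ratchet_angle (a joint): ratchet arm's angle, rad, growing anticlockwise from above; at 0 it points to the lifter's -y side turned 0.6 rad towards its -x side. One click (tooth) is 0.1745 rad (10 degrees), about 26 mm at the knob. It starts resting in the notch of 0, 1 or 2 clicks (about 0, 0.17 or 0.35) and stays where it is left. End stop beyond seven clicks.
Things that resemble listed ones, but are neither listed nor needed, are in the scene too. There is more than one size of the pine_block; the one meant has the size given above.

How it is judged:
By the outcome, as a careful person would: the job done as asked, in the order asked, and still so for the second after the job is handed in, while the arm keeps its last pose, push and grip.
It also fails if it takes over 64 s, if anything falls off the work surface, if the arm or the gripper's body presses on something with over 40 N, if the wrist force passes 120 N, or if a joint passes its speed limit or range.

## Working session

There is one attempt and no reset: what is moved stays moved. The work goes in short steps, Python scripts to look and compute and a tool call to move; the robot and the scene stay as the last step left them, time stands still between calls to the robot, and variables do not carry over. Pictures are saved under pics/ and viewed, about 8 in all and at most 12, crops included, and the job is handed in when it is done.

Besides the shell and the picture viewer there is one more tool, called after "Emit:" as name(argument=value, ...) on one line, values as JSON. move_arm: Moves the arm, as the interface text tells. Its arguments: {"type":"object","properties":{"deltas":{"type":"array"},"grip_force":{"type":"number"}},"required":["deltas"]}

```bash
mkdir -p pics; ls; cat > h.py <<'E'
import numpy as np, cv2
from station import monitor, eyes, close_job, trace
from scipy.spatial.transform import Rotation as R
def cal(n):
    c=eyes.calibration(n); K=np.array(c["mtx"],float); d=np.array(c["distortion"],float)
    return K,d,cv2.Rodrigues(np.array(c["rvec"],float))[0],np.array(c["tvec"],float).ravel()
def cloud(n,depth):
    K,d,Rm,t=cal(n); h,w=depth.shape
    u,v=np.meshgrid(np.arange(w),np.arange(h))
    p=cv2.undistortPoints(np.stack([u,v],-1).reshape(-1,1,2).astype(float),K,d).reshape(h,w,2)
    P=np.concatenate([p*depth[...,None],depth[...,None]],-1)
    W=(P-t)@Rm; W[depth<=0]=np.nan
    return W
def proj(n,pts):
    K,d,Rm,t=cal(n); return cv2.projectPoints(np.array(pts,float).reshape(-1,1,3),cv2.Rodrigues(Rm)[0],t,K,d)[0].reshape(-1,2)
def save(f,img,s=1.5): cv2.imwrite(f,cv2.resize(img[...,::-1],None,fx=s,fy=s))
E
python3 - <<'E'
from h import *
s=monitor.sense(); print({k:np.round(v,2).tolist() for k,v in s.items()})
fr={}
for n in("top","side"):
    im,dp=eyes.grab_frame(n); save(f"pics/{n}0.png",im); np.savez(f"{n}0.npz",im=im,dp=dp); W=cloud(n,dp)
    K,d,Rm,t=cal(n); print(n,"cam at",(-Rm.T@t).round(),"axis",Rm[2].round(2))
    for q in("pine_block","rubber_block","dome","lifter","ratchet_arm","knob_grip","tape_roll","glue_bottle"):
        for r in trace(n,q)[:4]:
            m=r["region"]; P=W[m]; P=P[~np.isnan(P[:,0])]
            zt=np.percentile(P[:,2],95) if len(P) else 0
            T=P[P[:,2]>zt-5] if len(P) else P
            print(n,q,round(r["confidence"],2),np.round(r["pixel"]),m.sum(),"med",np.median(P,0).round(0) if len(P) else None,"top",round(zt),T.mean(0).round(1) if len(T) else None)
E
```

```text
pics
{'time': 0.0, 'joints': [-73.73, 21.99, 2.51, 91.65, -1.03, 66.53, -2.86], 'dq': [-0.11, -0.05, -0.02, -0.05, -0.05, -0.01, -0.04], 'joint_efforts': [0.0, -43.35, 1.02, -24.95, 0.01, 0.01, 0.0], 'position': [241.85, 602.31, 229.89], 'tool_rot': [-90.01, 0.15, 68.13], 'ft_force': [-0.74, 0.31, -0.44], 'moment': [0.05, -0.02, 0.03], 'opening': 85.88}
top cam at [ 401.  -12. 1244.] axis [ 0.15  0.02 -0.99]
top pine_block 0.75 [397. 208.] 198 med [ 538. -378.   16.] top 20 [ 538.8 -378.3   17.4]
top pine_block 0.7 [370. 181.] 376 med [ 616. -305.   21.] top 25 [ 617.1 -304.    22.5]
top pine_block 0.66 [404. 180.] 201 med [ 624. -401.   15.] top 19 [ 624.4 -402.3   17. ]
top rubber_block 0.74 [363. 243.] 350 med [ 445. -292.   21.] top 24 [ 445.9 -292.2   22. ]
top rubber_block 0.54 [256. 208.] 297 med [537.  10.  46.] top 106 [521.6 -27.7 105.7]
top dome 0.8 [222. 190.] 1229 med [568. 106. 113.] top 127 [574.2 109.3 125.1]
top lifter 0.95 [225. 198.] 2909 med [559.  99.  45.] top 125 [574.  109.  123.8]
top ratchet_arm 0.54 [258. 206.] 251 med [535.  10.  46.] top 107 [521.4 -27.6 
[... 311 characters left out ...]
04.9   19.7]
side pine_block 0.65 [311. 314.] 314 med [ 533. -380.   14.] top 16 [ 534.7 -378.2   14.5]
side rubber_block 0.94 [260. 301.] 599 med [ 442. -297.   19.] top 22 [ 443.9 -294.1   20.1]
side dome 0.78 [239. 161.] 794 med [562.  87. 106.] top 125 [571.  107.2 123.6]
side lifter 0.62 [238. 178.] 2281 med [551.  80.  42.] top 121 [570.5 106.4 121.5]
side knob_grip 0.69 [243. 183.] 570 med [542.  72.  43.] top 100 [519.5 -30.4 101.7]
side tape_roll 0.94 [233. 132.] 675 med [650. 319.  32.] top 49 [650.9 330.1  47.1]
side tape_roll 0.24 [171. 133.] 734 med [439. 333.  87.] top 166 [443.8 350.1 168.5]
side glue_bottle 0.57 [172. 133.] 713 med [439. 333.  89.] top 163 [443.2 347.4 167. ]
```

View pictures.

View pics/top0.png

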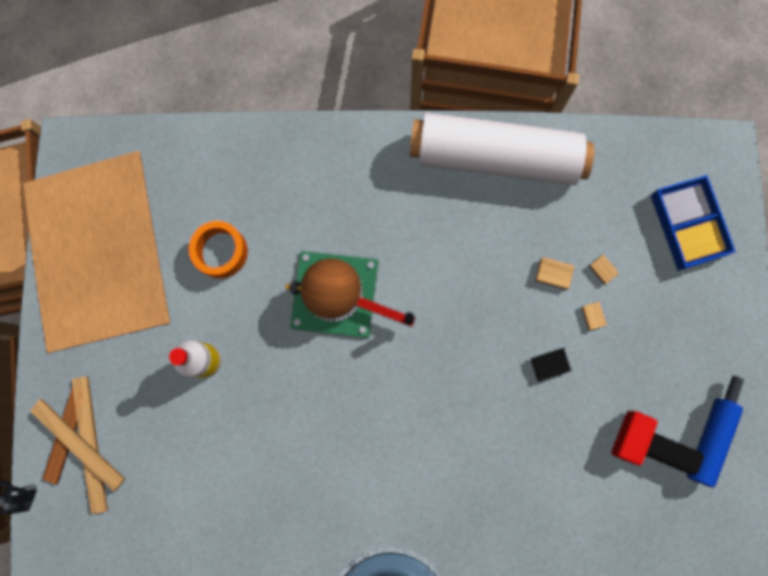

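View pics/side0.png

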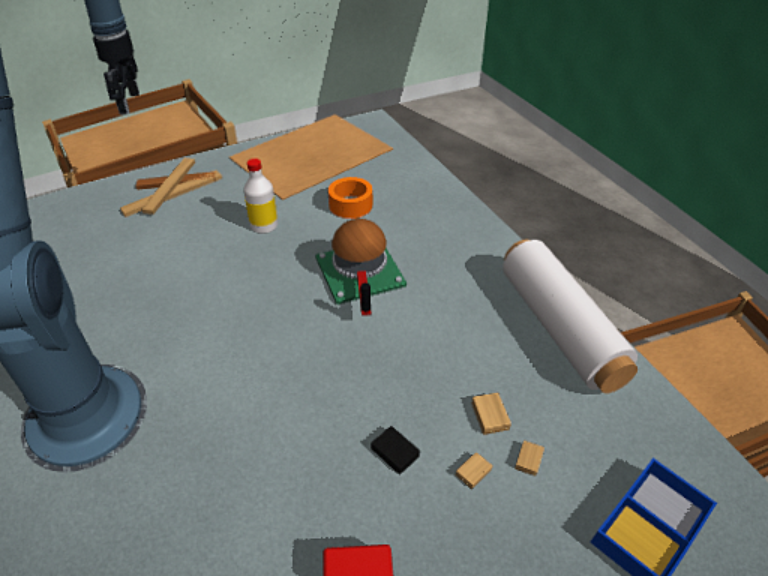

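```bash
python3 - <<'E'
from h import *
from scipy.optimize import least_squares
for n in("top","side"):
    z=np.load(n+"0.npz"); im,dp=z["im"],z["dp"]; W=cloud(n,dp)
    # block: contour rects of raised points
    sel=(W[...,2]>8)&(W[...,2]<35)&(W[...,1]<-230)&(W[...,0]>380)&(W[...,0]<720)
    k,lab,st,c=cv2.connectedComponentsWithStats(sel.astype(np.uint8))
    for i in range(1,k):
        if st[i,4]<60: continue
        P=W[lab==i]; zt=np.median(P[P[:,2]>np.percentile(P[:,2],40)][:,2]); T=P[P[:,2]>zt-4]
        r=cv2.minAreaRect(T[:,:2].astype(np.float32)); print(n,"rect",np.round(r[0],1),np.round(r[1],1),round(r[2],1),"zt",round(zt,1),im[lab==i].mean(0).round())
    # dome: sphere fit R=55
    m=trace(n,"dome")[0]["region"]; m=cv2.erode(m.astype(np.uint8),np.ones((5,5)))>0
    P=W[m]; P=P[~np.isnan(P[:,0])]; P=P[(P[:,2]>85)]
    f=lambda c:np.linalg.norm(P-c,axis=1)-55
    s=least_squares(f,[570,108,68],loss="soft_l1"); print(n,"sphere",s.x.round(1),"crown",s.x[2].round(1)+55,"rms",np.std(s.fun).round(2),len(P))
    sel=(W[...,2]>80)&(W[...,2]<115)&(np.hypot(W[...,0]-521,W[...,1]+28)<30)
    P=W[sel]; print(n,"knob",len(P),P.mean(0).round(1),P[P[:,2]>98].mean(0).round(1),P.max(0).round(1),P.min(0).round(1))
    # base plate
    sel=(im[...,1]>im[...,0]+25)&(im[...,1]>im[...,2]+15)&(np.hypot(W[...,0]-570,W[...,1]-105)<130)
    T=W[sel]; T=T[(T[:,2]>5)&(T[:,2]<20)]
    if len(T)>20:
        r=cv2.minAreaRect(T[:,:2].astype(np.float32)); print(n,"plate",np.round(r[0],1),np.round(r[1],1),round(r[2],1))
E
```

```text
top rect [ 674.  -537.9] [95.4  4.7] 17.6 zt 27.0 [10. 25. 60.]
top rect [ 690.7 -595.6] [ 76.2 104.8] 11.6 zt 26.4 [177. 146.  72.]
top rect [ 625.9 -400.6] [47.8 37.2] 38.3 zt 16.8 [183. 145.  99.]
top rect [ 616.7 -305.5] [63.3 46.4] 75.7 zt 22.0 [192. 150. 100.]
top rect [ 538.5 -378.7] [48.5 35.8] 13.5 zt 17.4 [198. 157. 107.]
top rect [ 446.  -293.3] [46.7 65. ] 16.7 zt 22.3 [32. 33. 33.]
top sphere [575.4 110.1  72.4] crown 127.4 rms 1.71 930
top knob 43 [520.7 -27.8 104.3] [521.4 -27.7 105.6] [528.5 -20.  109.7] [513.1 -35.5  84.5]
top plate [576.1 111.1] [148.7 149.1] 84.6
side rect [ 615.7 -303. ] [65.4 47.5] 74.5 zt 20.1 [178. 139.  87.]
side rect [ 444.2 -293. ] [46.3 64.3] 17.8 zt 20.6 [21. 20. 20.]
side rect [ 623.9 -400.4] [48.5 35.5] 41.0 zt 15.2 [173. 136.  87.]
side rect [ 535.7 -377.4] [49.2 34.2] 16.9 zt 15.2 [188. 147.  92.]
side rect [ 690.3 -584.1] [81.  95.6] 17.3 zt 24.3 [153. 125.  57.]
side rect [ 637.8 -592.3] [ 4.2 85.4] 17.0 zt 27.3 [ 6. 24. 62.]
side sphere [573.6 113.3  71.1] crown 126.1 rms 1.7 546
side knob 69 [518.8 -31.4  95.8] [520.1 -29.6 103. ] [529.3 -17.6 107.6] [512.3 -39.1  80.3]
side plate [572.4 109.8] [149.8 148.9] 83.7
```

Both images show the true pine block (64 x 46 mm) at top pixel (555,273). The two smaller pine look-alikes are at (603,270) and (595,316), and the rubber block is at (551,365). The dome is at (331,288) and the knob at (408,319). The arm stands 19° from its zero, so at notch 2, which agrees with a crown height of about 127 mm.

Emit:
move_arm(deltas=[[[-0.93,0,-0.91],0,100],[[-0.93,0,-0.91],0,100],[[-0.93,0,-0.91],0,100],[[-0.93,0,-0.91],0,100],[[-0.93,0,-0.91],0,100]], grip_force=40)

```text
time: 1.5
position: [321.7, 415.1, 231.1]
tool_rot: [-90.2, 0.2, 67.4]
ft_force: [0.7, -0.2, 0.2]
opening: 85.4
```

Emit:
move_arm(deltas=[[[-0.93,0,-0.91],0,100],[[-0.93,0,-0.91],0,100],[[-0.93,0,-0.91],0,100],[[-0.93,0,-0.91],0,100],[[-0.93,0,-0.91],0,100]])

```text
time: 2.0
position: [394.6, 235.8, 231.6]
tool_rot: [-90.1, 0.1, 67.4]
ft_force: [-0.3, 0.2, 0.0]
opening: 85.5
```

Emit:
move_arm(deltas=[[[-0.93,0,-0.91],0,100],[[-0.93,0,-0.91],0,100],[[-0.93,0,-0.91],0,100],[[-0.93,0,-0.91],0,100],[[-0.93,0,-0.91],0,100]])

```text
time: 2.5
position: [468.8, 55.6, 232.2]
tool_rot: [-90.2, 0.1, 67.4]
ft_force: [-1.0, 0.1, 0.5]
opening: 85.2
```

Emit:
move_arm(deltas=[[[-0.93,0,-0.91],0,100],[[-0.93,0,-0.91],0,100],[[-0.93,0,-0.91],0,100],[[-0.93,0,-0.91],0,100],[[-0.93,0,-0.91],0,100],[[-0.93,0,-0.91],0,100]])

```text
time: 3.1
position: [541.4, -118.2, 231.1]
tool_rot: [-90.0, 0.0, 68.0]
ft_force: [0.0, -0.3, 0.2]
opening: 85.4
```

Emit:
move_arm(deltas=[[[0,0,0],1,100],[[0,0,0],1,100],[[0,0,0],1,100],[[0,0,0],1,100],[[0,0,0],1,100],[[0,0,0],1,100],[[0,0,0],1,100]])

```text
time: 3.8
position: [541.1, -114.4, 231.0]
tool_rot: [-89.9, -0.0, 23.4]
ft_force: [0.4, 0.3, 0.5]
opening: 85.5
```

Emit:
move_arm(deltas=[[[0,0,0],0.847,100],[[0,0,0],0.847,100],[[0,0,0],0.847,100],[[0,0,0],0.847,100],[[0,0,0],0.847,100],[[0,0,0],0.847,100],[[0,0,0],0.847,100]])

```text
time: 4.5
position: [541.0, -116.5, 231.1]
tool_rot: [-90.0, 0.0, -14.8]
ft_force: [1.0, -0.6, 1.1]
opening: 85.5
```

Emit:
move_arm(deltas=[[[0.4,0.3,-0.5],0,100],[[0.807,0.6,-1.0],0,100],[[0.807,0.6,-1.0],0,100],[[0.807,0.6,-1.0],0,100],[[0.807,0.6,-1.0],0,100],[[0.807,0.6,-1.0],0,100],[[0.807,0.6,-1.0],0,100]])

```text
time: 5.2
position: [619.4, -292.7, 141.4]
tool_rot: [-89.9, 0.0, -14.9]
ft_force: [0.7, 0.1, 0.1]
opening: 85.6
```

Emit:
move_arm(deltas=[[[0,0.2,-0.078],0,100],[[0,0.4,-0.078],0,100],[[0,0.4,-0.078],0,100],[[0,0.4,-0.078],0,100],[[0,0.4,-0.078],0,100],[[0,0.4,-0.078],0,100]])

```text
time: 5.8
position: [617.8, -305.5, 83.8]
tool_rot: [-90.0, -0.2, -14.9]
ft_force: [0.3, 0.3, 0.5]
opening: 85.4
```

```bash
cat > st.py <<'E'
from h import *
def state(cam=None,f=None):
    P=[];F=[];Y=[]
    im=dp=None
    s=monitor.sense();P.append(s["position"]);F.append(s["ft_force"]);Y.append(s["tool_rot"])
    print("t",s["time"],"pos",np.round(s["position"],1),"rot",np.round(s["tool_rot"],2),"F",np.round(s["ft_force"],1),"open",round(float(np.ravel(s["opening"])[0]),1),"j",np.round(s["joints"],1))
E
python3 - <<'E'
from st import *
state()
for n in("top","side"):
    im,dp=eyes.grab_frame(n); state(); W=cloud(n,dp)
    for r in trace(n,"pine_block")[:3]:
        P=W[r["region"]]; P=P[~np.isnan(P[:,0])]; print(n,round(r["confidence"],2),r["region"].sum(),np.median(P,0).round(1))
a,d=eyes.grab_frame("side"); u,v=proj("side",[616,-304,40])[0]; u,v=int(u),int(v)
save("pics/pre.png",a[max(v-90,0):v+70,u-100:u+100],3.5)
E
```

```text
t 5.8 pos [ 617.8 -305.5   83.8] rot [-90.    -0.22 -14.91] F [0.3 0.3 0.5] open 85.4 j [ -6.5  41.3  41.8  93.3 -31.5  57.5  30.6]
t 5.85 pos [ 617.5 -305.6   83.5] rot [-90.01  -0.2  -14.94] F [-0.6 -0.1 -0.3] open 85.7 j [ -6.5  41.3  41.8  93.3 -31.5  57.5  30.6]
top 0.74 151 [ 529.8 -381.4   15.7]
t 5.95 pos [ 616.9 -305.7   82.6] rot [-90.01  -0.12 -14.97] F [ 0.4 -0.1 -0.4] open 85.4 j [ -6.5  41.4  41.8  93.4 -31.5  57.5  30.6]
side 0.85 314 [ 620.9 -403.1   14.2]
side 0.63 528 [ 612.8 -309.1   18.8]
side 0.61 559 [542.5  72.8  42.8]
```

View pics/pre.png

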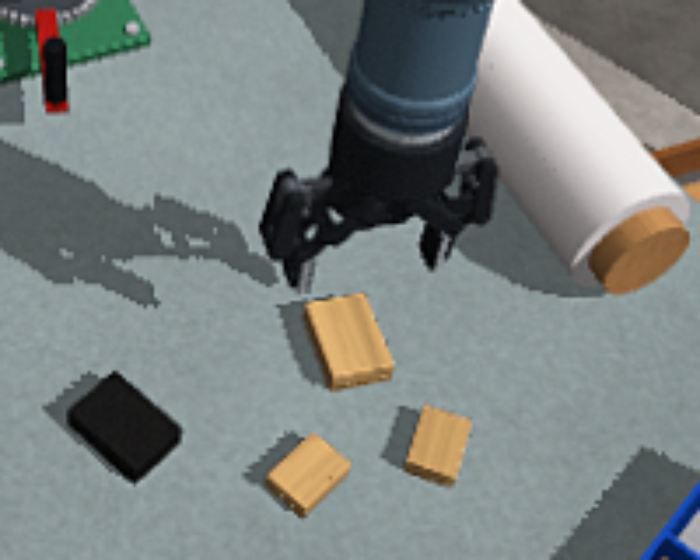

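Emit:
move_arm(deltas=[[[0,0.2,0.008],0,100],[[0,0.4,0.008],0,100],[[0,0.5,0.008],0,100],[[0,0.52,0.008],0,100],[[0,0.52,0.008],0,100],[[0,0.52,0.008],0,100],[[0,0.52,0.008],0,60],[[0,0.52,0.008],0,50]])

```text
time: 6.85
position: [617.3, -304.9, 4.7]
tool_rot: [-90.0, -0.1, -15.0]
ft_force: [-0.2, 0.8, -0.6]
opening: 58.8
```

Emit:
move_arm(deltas=[[[0,0,0],0,30],[[0,0,0],0,30],[[0,0,0],0,30],[[0,0,0],0,30],[[0,0,0],0,30],[[0,0,0],0,30]])

```text
time: 7.45
position: [617.3, -304.9, 4.4]
tool_rot: [-90.0, -0.1, -15.0]
ft_force: [-0.3, 0.5, 5.9]
opening: 45.1
```

```bash
python3 - <<'E'
from st import *
state()
a,d=eyes.grab_frame("side"); u,v=proj("side",[616,-304,40])[0]; u,v=int(u),int(v)
save("pics/grip.png",a[max(v-50,0):v+50,u-60:u+60],5)
state()
E
```

```text
t 7.45 pos [ 617.3 -304.9    4.4] rot [-90.01  -0.11 -14.99] F [-0.3  0.5  5.9] open 45.1 j [ -4.1  46.9  38.1  94.5 -35.3  51.1  33. ]
t 7.5 pos [ 617.3 -304.9    4.4] rot [-90.01  -0.11 -14.99] F [0.3 0.7 5.5] open 44.8 j [ -4.1  46.9  38.1  94.5 -35.3  51.1  33. ]
```

View pics/grip.png

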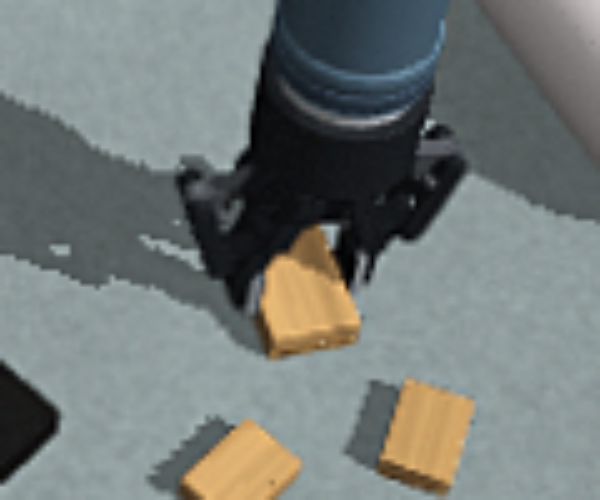

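Emit:
move_arm(deltas=[[[0,-0.05,0],0,30],[[0,-0.2,0],0,30],[[0,-0.4,0],0,30],[[0,-0.6,0],0,30],[[0,-0.8,0],0,30],[[0,-0.95,0],0,30],[[0,-1,0],0,30],[[0,-1,0],0,30]])

```text
time: 8.3
position: [616.6, -304.6, 154.0]
tool_rot: [-90.0, -0.1, -15.0]
ft_force: [0.0, 0.2, -0.1]
opening: 45.2
```

Emit:
move_arm(deltas=[[[-0.02,-0.03,0.05],0,30],[[-0.07,-0.1,0.2],0,30],[[-0.14,-0.18,0.38],0,30],[[-0.21,-0.24,0.56],0,30],[[-0.27,-0.28,0.72],0,30],[[-0.31,-0.3,0.82],0,30],[[-0.331,-0.3,0.867],0,30],[[-0.331,-0.3,0.867],0,30]])

```text
time: 9.1
position: [601.4, -163.5, 196.7]
tool_rot: [-90.0, 0.2, -14.8]
ft_force: [0.4, 0.1, 0.2]
opening: 45.0
```

Emit:
move_arm(deltas=[[[-0.02,0,0.05],0,30],[[-0.07,0,0.2],0,30],[[-0.14,0,0.38],0,30],[[-0.21,0,0.56],0,30],[[-0.27,0,0.72],0,30],[[-0.31,0,0.82],0,30],[[-0.331,0,0.867],0,30],[[-0.331,0,0.867],0,30]])

```text
time: 9.9
position: [587.5, -27.0, 197.9]
tool_rot: [-90.0, 0.0, -14.9]
ft_force: [-0.8, -1.1, 0.0]
opening: 44.5
```

Emit:
move_arm(deltas=[[[-0.02,0,0.05],0,30],[[-0.07,0,0.2],0,30],[[-0.14,0,0.38],0,30],[[-0.21,0,0.56],0,30],[[-0.27,0,0.72],0,30],[[-0.31,0,0.82],0,30],[[-0.331,0,0.867],0,30],[[-0.331,0,0.867],0,30]])

```text
time: 10.7
position: [573.4, 111.3, 198.2]
tool_rot: [-90.0, -0.0, -14.9]
ft_force: [-0.6, 0.6, -0.6]
opening: 45.0
```

Emit:
move_arm(deltas=[[[0,0.1,0],0,30],[[0,0.2,0],0,30],[[0,0.25,0],0,30],[[0,0.25,0],0,30],[[0,0.25,0],0,30],[[0,0.25,0],0,30]])

```text
time: 11.3
position: [573.9, 110.8, 161.1]
tool_rot: [-90.0, -0.0, -15.0]
ft_force: [-1.0, -0.1, -1.1]
opening: 44.9
```

```bash
python3 - <<'E'
from st import *
from scipy.optimize import least_squares
state()
for n in("side","top"):
    im,dp=eyes.grab_frame(n); W=cloud(n,dp); state()
    z=monitor.sense()["position"][2]-4.4  # block bottom
    for r in trace(n,"pine_block")[:3]: print(n,round(r["confidence"],2),np.round(r["pixel"]),r["region"].sum(),np.nanmedian(W[r["region"]],0).round(1))
    pine=(im[...,0]>110)&(im[...,0]>im[...,2]*1.3)&(W[...,2]>z-2)&(W[...,2]<z+26)&(np.hypot(W[...,0]-574,W[...,1]-111)<60)
    T=W[pine]; print(n,"pine px",pine.sum(),"z",np.percentile(T[:,2],[5,50,95]).round(1) if len(T) else 0)
    T=T[T[:,2]>z+15]
    if len(T)>10:
        r=cv2.minAreaRect(T[:,:2].astype(np.float32)); print(n,"rect",np.round(r[0],1),np.round(r[1],1),round(r[2],1))
    if n=="side":
        P=W[(W[...,2]>80)&(W[...,2]<z-4)&(np.hypot(W[...,0]-574,W[...,1]-111)<60)]
        s=least_squares(lambda c:np.linalg.norm(P-c,axis=1)-55,[574,111,72],loss="soft_l1"); print("sphere",s.x.round(1),len(P))
        u,v=proj(n,[574,111,140])[0].astype(int); save("pics/hover.png",im[v-50:v+50,u-60:u+60],5)
E
```

```text
t 11.3 pos [573.9 110.8 161.1] rot [-8.999e+01 -5.000e-02 -1.501e+01] F [-1.  -0.1 -1.1] open 44.9 j [-51.9  24.4  45.7 106.2 -20.4  57.9 -12.7]
t 11.35 pos [574.  110.9 161.3] rot [-8.997e+01 -6.000e-02 -1.500e+01] F [ 0.3 -0.5 -0.2] open 44.7 j [-51.9  24.4  45.7 106.2 -20.4  57.9 -12.7]
side 0.9 [315. 312.] 343 [ 533.6 -380.7   14.1]
side 0.87 [355. 303.] 305 [ 619.7 -402.6   14.5]
side 0.85 [238. 138.] 288 [569.8  95.5 175.4]
side pine px 267 z [161.7 175.6 177.8]
side rect [571.8 111.1] [67.8 44.4] 76.0
sphere [573.6 113.3  71.1] 749
t 11.45 pos [573.9 111.1 161.4] rot [-8.996e+01 -6.000e-02 -1.498e+01] F [ 0.6  0.1 -0.9] open 45.1 j [-52.   24.4  45.7 106.2 -20.4  57.9 -12.7]
top 0.79 [398. 209.] 227 [ 538.  -377.2   15.8]
top 0.49 [404. 177.] 236 [ 626.6 -399.1   15.2]
top 0.43 [225. 192.] 140 [558.5  85.6 177.5]
top pine px 128 z [166.8 177.4 181. ]
top rect [567.2  89.1] [22.5 45.7] 75.3
```

View pics/hover.png

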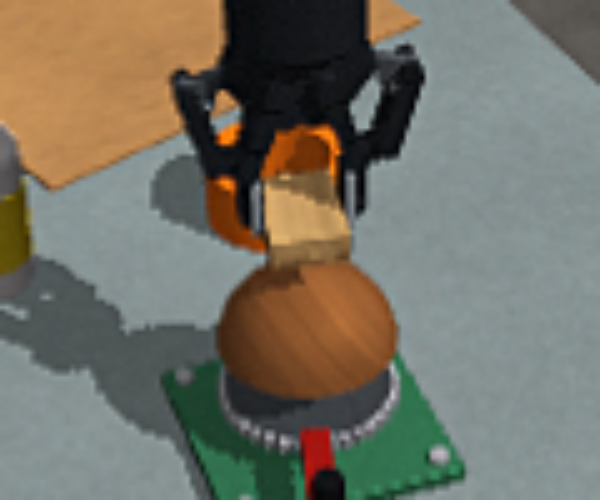

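Emit:
move_arm(deltas=[[[0.012,0.04,0.012],0,30],[[0.012,0.09,0.012],0,30],[[0.012,0.13,0.012],0,30],[[0.012,0.16,0.012],0,30],[[0.012,0.173,0.012],0,30],[[0.012,0.173,0.012],0,30],[[0.012,0.173,0.012],0,30]])

```text
time: 12.2
position: [575.8, 112.2, 134.9]
tool_rot: [-90.0, -0.0, -15.0]
ft_force: [0.2, -0.2, -0.9]
opening: 45.2
```

Emit:
move_arm(deltas=[[[0,0.005,0],0,30],[[0,0.01,0],0,30],[[0,0.01,0],0,30],[[0,0.01,0],0,30]])

```text
time: 12.6
position: [575.6, 112.3, 133.4]
tool_rot: [-90.0, -0.0, -15.0]
ft_force: [0.5, -0.3, -0.1]
opening: 44.8
```

```bash
python3 - <<'E'
from st import *
state()
E
```

```text
t 12.6 pos [575.6 112.3 133.4] rot [-89.99  -0.   -14.98] F [ 0.5 -0.3 -0.1] open 44.8 j [-50.6  26.8  44.2 107.  -22.5  55.3 -11.3]
```

Emit:
move_arm(deltas=[[[0,0.007,0],0,30],[[0,0.007,0],0,30],[[0,0.007,0],0,30]])

```text
time: 12.9
position: [575.6, 112.3, 132.2]
tool_rot: [-90.0, 0.0, -15.0]
ft_force: [-0.1, -1.0, -1.4]
opening: 44.9
```

Emit:
move_arm(deltas=[[[0,0.005,0],0,30],[[0,0.005,0],0,30],[[0,0.005,0],0,30]])

```text
time: 13.2
position: [575.6, 112.3, 131.5]
tool_rot: [-90.0, 0.0, -15.0]
ft_force: [0.5, -0.0, -1.3]
opening: 44.8
```

Emit:
move_arm(deltas=[[[0,0.005,0],0,30],[[0,0.005,0],0,30],[[0,0.005,0],0,30]])

```text
time: 13.5
position: [575.7, 112.3, 131.1]
tool_rot: [-90.0, 0.0, -15.0]
ft_force: [-1.3, -1.1, 1.9]
opening: 45.1
```

Emit:
move_arm(deltas=[[[0,0.004,0],0,30],[[0,0.004,0],0,30],[[0,0.004,0],0,30]])

```text
time: 13.8
position: [575.8, 112.3, 131.1]
tool_rot: [-90.0, 0.0, -15.0]
ft_force: [-3.3, 0.0, 6.3]
opening: 44.9
```

Emit:
move_arm(deltas=[[[0,-0.005,0],0,30],[[0,-0.005,0],0,30]])

```text
time: 14.0
position: [575.7, 112.3, 131.1]
tool_rot: [-90.0, -0.0, -15.0]
ft_force: [-1.5, 0.4, 4.1]
opening: 45.0
```

```bash
python3 - <<'E'
from st import *
state()
im,dp=eyes.grab_frame("side"); state()
E
```

```text
t 14.0 pos [575.7 112.3 131.1] rot [-8.999e+01 -1.000e-02 -1.499e+01] F [-1.5  0.4  4.1] open 45.0 j [-50.5  27.   44.1 107.  -22.7  55.1 -11.2]
t 14.05 pos [575.7 112.3 131.1] rot [-8.999e+01 -1.000e-02 -1.499e+01] F [-1.9 -0.1  3.1] open 45.1 j [-50.5  27.   44.1 107.  -22.7  55.1 -11.2]
```

Emit:
move_arm(deltas=[[[0,-0.001,0],0,54],[[0,-0.001,0],0,55],[[0,-0.001,0],0,56],[[0,-0.001,0],0,58],[[0,-0.001,0],0,60],[[0,-0.001,0],0,62],[[0,-0.001,0],0,64],[[0,-0.001,0],0,66]], grip_force=20)

```text
time: 14.85
position: [575.7, 112.3, 131.1]
tool_rot: [-90.0, -0.0, -15.0]
ft_force: [0.0, -0.1, -0.2]
opening: 56.7
```

```bash
cat > tilt.py <<'E'
from st import *
def tilt(n="side",c=(574,111),zc=127,f=None):
    im,dp=eyes.grab_frame(n); W=cloud(n,dp)
    m=(im[...,0]>110)&(im[...,0]>im[...,2]*1.25)&(W[...,2]>zc+10)&(W[...,2]<zc+40)&(np.hypot(W[...,0]-c[0],W[...,1]-c[1])<60)
    m=cv2.erode(m.astype(np.uint8),np.ones((3,3)))>0
    T=W[m]; A=np.c_[T[:,:2]-c,np.ones(len(T))]
    for _ in range(4):
        k,*_r=np.linalg.lstsq(A,T[:,2],rcond=None); e=np.abs(T[:,2]-A@k); g=e<max(2,2*np.median(e)); A,T=A[g],T[g]
    r=cv2.minAreaRect(T[:,:2].astype(np.float32))
    print(n,"top plane slope deg",np.degrees(np.arctan(k[:2])).round(1),"z at c",k[2].round(1),len(T),"rect",np.round(r[0],1),np.round(r[1],1),round(r[2],1))
    if f:
        u,v=proj(n,[574,111,130])[0].astype(int); save(f,im[v-45:v+55,u-60:u+60],5)
    return im,W
E
python3 - <<'E'
from tilt import *
state(); tilt("side",f="pics/rel.png"); tilt("top"); state()
E
```

```text
t 14.85 pos [575.7 112.3 131.1] rot [-90.    -0.   -14.98] F [ 0.  -0.1 -0.2] open 56.7 j [-50.5  27.   44.1 107.  -22.6  55.1 -11.2]
side top plane slope deg [ 1.1 -0.3] z at c 145.9 120 rect [572.1 108. ] [60.1 37.1] 73.7
top top plane slope deg [-1.6 -4. ] z at c 145.8 38 rect [566.   84.4] [14.9 38.5] 54.5
t 14.95 pos [575.6 112.3 131.1] rot [-90.    -0.   -14.99] F [-0.1  0.5  0.6] open 56.7 j [-50.5  27.   44.1 107.1 -22.6  55.1 -11.2]
```

View pics/rel.png

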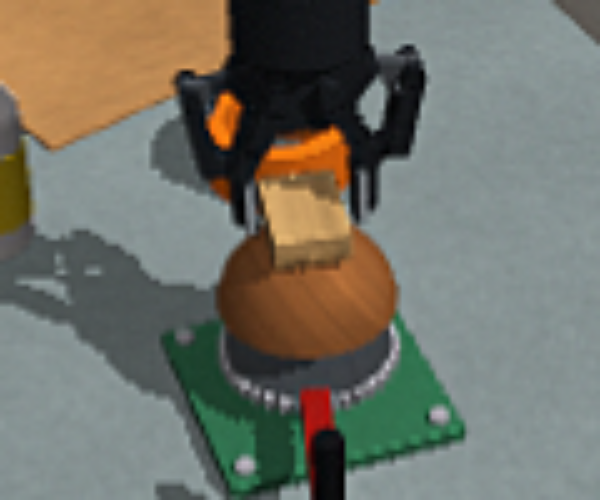

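Emit:
move_arm(deltas=[[[0,0,0],0,70],[[0,0,0],0,76],[[0,0,0],0,82],[[0,-0.02,0],0,86],[[0,-0.06,0],0,86],[[0,-0.12,0],0,86],[[0,-0.2,0],0,86],[[0,-0.3,0],0,86]])

```text
time: 15.75
position: [575.6, 112.2, 177.2]
tool_rot: [-90.0, 0.0, -15.0]
ft_force: [-0.2, 0.4, 0.4]
opening: 73.4
```

Emit:
move_arm(deltas=[[[0,-0.1,0],0,86],[[0,-0.2,0],0,86],[[0,-0.3,0],0,86],[[0,-0.3,-0.1],0,86],[[0,-0.3,-0.2],0,86],[[-0.02,-0.3,-0.35],0.05,86],[[-0.04,-0.3,-0.5],0.1,86],[[-0.06,-0.3,-0.7],0.133,86]])

```text
time: 16.55
position: [538.1, 11.2, 220.3]
tool_rot: [-90.0, 0.1, -21.1]
ft_force: [0.3, 0.0, -0.9]
opening: 73.4
```

```bash
python3 - <<'E'
from tilt import *
state(); tilt("side",f="pics/free.png"); im,W=tilt("top"); state()
P=W[(W[...,2]>98)&(np.hypot(W[...,0]-521,W[...,1]+28)<22)&(W[...,2]<112)]; print("knob top",len(P),P.mean(0).round(1) if len(P) else "")
E
```

```text
t 16.55 pos [538.1  11.2 220.3] rot [-9.004e+01  8.000e-02 -2.113e+01] F [ 0.3  0.  -0.9] open 73.4 j [-51.4  14.6  52.9 109.5 -13.1  62.3 -14.4]
side top plane slope deg [-0.4 -0.4] z at c 146.2 142 rect [572.7 110.1] [59.3 37. ] 73.6
top top plane slope deg [-0.  -0.5] z at c 147.9 186 rect [574.6 113.6] [50.1 40.4] 75.2
t 16.65 pos [536.8   5.1 220.7] rot [-9.013e+01  9.000e-02 -2.164e+01] F [ 0.4 -0.6 -0.3] open 73.6 j [-51.2  14.5  53.3 109.6 -13.   62.4 -14.4]
knob top 0
```

View pics/free.png

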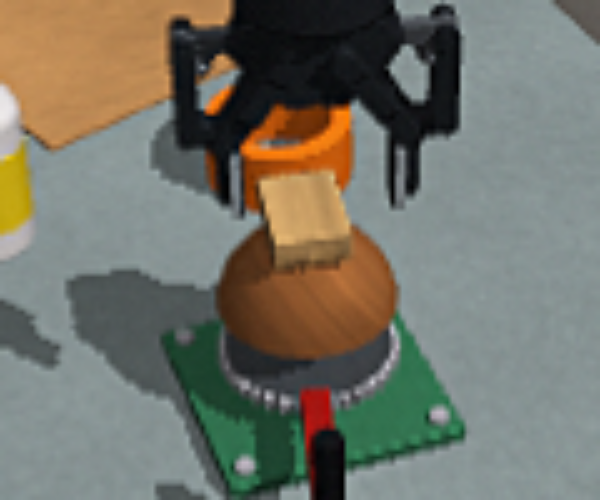

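Emit:
move_arm(deltas=[[[0,0,0],0,100],[[0,0,0],0,100],[[0,0,0],0,100],[[0,0,0],0,100]])

```text
time: 17.05
position: [540.0, 14.1, 221.0]
tool_rot: [-90.0, -0.0, -20.9]
ft_force: [0.3, 0.0, 0.5]
opening: 85.3
```

```bash
python3 - <<'E'
from st import *
state()
im,dp=eyes.grab_frame("side"); W=cloud("side",dp)
m=(W[...,2]>60)&(W[...,2]<109)&(np.hypot(W[...,0]-521,W[...,1]+28)<25)&(im.max(-1)<90)
P=W[m]; print("knob",len(P),np.median(P,0).round(1), [ (int(z),np.round(P[abs(P[:,2]-z)<6].mean(0),1).tolist()) for z in (70,80,90,103)])
A=np.array([575.7,112.4])
for phi in(-111,-110.2,-110.6): print(phi,(A+150*np.array([np.cos(np.radians(phi)),np.sin(np.radians(phi))])).round(1))
E
```

```text
t 17.05 pos [540.   14.1 221. ] rot [-90.01  -0.   -20.87] F [0.3 0.  0.5] open 85.3 j [-51.5  14.7  52.7 109.2 -13.2  62.3 -14.4]
knob 101 [518.1 -33.4  91. ] [(70, [516.7, -32.9, 70.6]), (80, [518.9, -33.6, 80.1]), (90, [517.3, -32.6, 90.8]), (103, [519.5, -29.7, 102.9])]
-111 [521.9 -27.6]
-110.2 [523.9 -28.4]
-110.6 [522.9 -28. ]
```

Emit:
move_arm(deltas=[[[-0.004,0,-0.1],0,100],[[-0.01,0,-0.22],0,100],[[-0.012,0,-0.28],0,100],[[-0.012,0.1,-0.3],0,100],[[-0.012,0.25,-0.3],0,100],[[-0.012,0.4,-0.3],0,100],[[-0.012,0.5,-0.3],0,100],[[-0.012,0.55,-0.3],0,100]])

```text
time: 17.9
position: [520.5, -28.2, 136.4]
tool_rot: [-90.1, 0.2, -21.0]
ft_force: [0.1, -0.3, 0.0]
opening: 85.6
```

Emit:
move_arm(deltas=[[[0,0,0],0,100],[[0,0,0],0,100],[[0,0,0],0,100]])

```text
time: 18.2
position: [523.0, -28.2, 139.5]
tool_rot: [-89.9, -0.1, -21.0]
ft_force: [0.4, -0.6, 0.2]
opening: 85.2
```

```bash
python3 - <<'E'
from tilt import *
state(); im,W=tilt("side")
u,v=proj("side",[540,20,120])[0].astype(int); save("pics/knob.png",im[v-65:v+65,u-80:u+80],4.5)
E
```

```text
t 18.2 pos [523.  -28.2 139.5] rot [-89.94  -0.11 -20.97] F [ 0.4 -0.6  0.2] open 85.2 j [-44.6  20.   50.5 115.5 -19.3  53.   -4.9]
side top plane slope deg [0. 0.] z at c 0.0 0 rect [0. 0.] [0. 0.] 0.0
  return _methods._mean(a, axis=axis, dtype=dtype,
  ret = ret.dtype.type(ret / rcount)
```

View pics/knob.png

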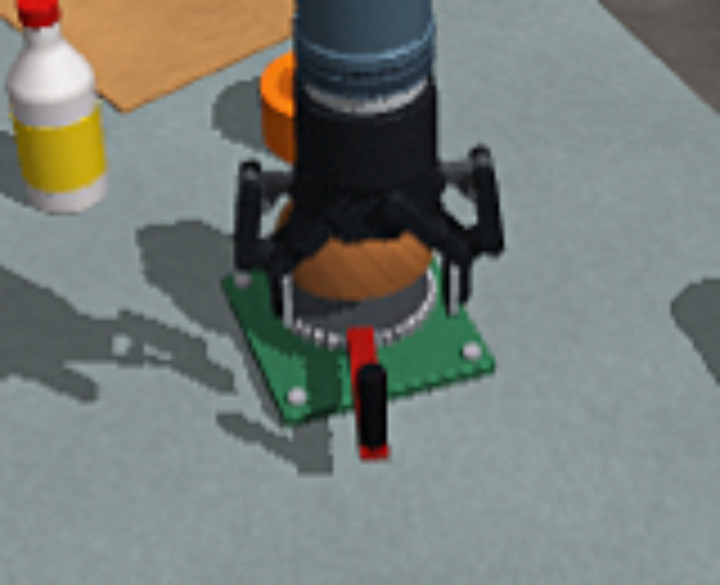

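Emit:
move_arm(deltas=[[[0,0.1,0.003],0,100],[[0,0.22,0.003],0,100],[[0,0.34,0.003],0,100],[[0,0.43,0.003],0,100],[[0,0.485,0.003],0,100],[[0,0.485,0.003],0,100],[[0,0.485,0.003],0,100]])

```text
time: 18.95
position: [522.5, -28.0, 66.0]
tool_rot: [-90.0, -0.0, -21.0]
ft_force: [-0.2, 0.4, -0.1]
opening: 84.8
```

```bash
python3 - <<'E'
from tilt import *
state(); im,W=tilt("top"); state()
E
```

```text
t 18.95 pos [522.5 -28.   66. ] rot [-9.000e+01 -3.000e-02 -2.099e+01] F [-0.2  0.4 -0.1] open 84.8 j [-39.3  27.2  44.9 117.7 -26.8  45.6   0.8]
top top plane slope deg [-0.9  0.1] z at c 147.7 239 rect [573.7 110.2] [58.5 40.4] 74.9
t 19.0 pos [522.8 -27.9  66.4] rot [-8.997e+01 -7.000e-02 -2.098e+01] F [ 0.3 -0.9 -0.4] open 85.4 j [-39.3  27.1  44.9 117.7 -26.8  45.6   0.8]
```

Emit:
move_arm(deltas=[[[0,0,0],0,60],[[0,0,0],0,40],[[0,0,0],0,30],[[0,0,0],0,27],[[0,0,0],0,24],[[0,0,0],0,22],[[0,0,0],0,20],[[0,0,0],0,18]], grip_force=40)

```text
time: 19.8
position: [522.9, -28.0, 66.1]
tool_rot: [-90.0, -0.1, -21.0]
ft_force: [2.4, -0.2, 0.4]
opening: 17.1
```

Emit:
move_arm(deltas=[[[0,0,0],0,5],[[0,0,0],0,5],[[0,0,0],0,5],[[0,0,0],0,5],[[0,0,0],0,5]])

```text
time: 20.3
position: [522.8, -28.0, 66.1]
tool_rot: [-90.0, -0.1, -21.0]
ft_force: [3.1, -0.9, 2.0]
opening: 16.8
```

```bash
python3 - <<'E'
from tilt import *
state(); im,W=tilt("top"); state()
E
```

```text
t 20.3 pos [522.8 -28.   66.1] rot [-8.999e+01 -7.000e-02 -2.099e+01] F [ 3.1 -0.9  2. ] open 16.8 j [-39.3  27.2  44.9 117.7 -26.8  45.5   0.8]
top top plane slope deg [-0.  -0.2] z at c 147.7 244 rect [573.7 110.2] [58.6 40.2] 74.3
t 20.35 pos [522.7 -28.   66.1] rot [-8.999e+01 -7.000e-02 -2.099e+01] F [1.8 0.1 2.1] open 17.0 j [-39.3  27.2  44.9 117.7 -26.8  45.5   0.8]
```

Emit:
move_arm(deltas=[[[0.0109,0,0.0001],-0.0139,5],[[0.0218,0,0.0002],-0.0278,5],[[0.0327,0,0.0005],-0.0417,5],[[0.0436,0,0.001],-0.0556,5],[[0.0545,0,0.0015],-0.0694,5],[[0.0654,0,0.0021],-0.0833,5],[[0.0763,0,0.0029],-0.0972,5],[[0.0872,0,0.0038],-0.1111,5]], grip_force=50)

```text
time: 21.15
position: [533.2, -31.5, 66.0]
tool_rot: [-89.9, 0.2, -16.0]
ft_force: [-1.6, 0.3, 7.2]
opening: 16.8
```

Emit:
move_arm(deltas=[[[0.0109,0,0.0001],-0.0139,5],[[0.0218,0,0.0002],-0.0278,5],[[0.0327,0,0.0005],-0.0417,5],[[0.0436,0,0.001],-0.0556,5],[[0.0545,0,0.0015],-0.0694,5],[[0.0654,0,0.0021],-0.0833,5],[[0.0763,0,0.0029],-0.0972,5],[[0.0872,0,0.0038],-0.1111,5]])

```text
time: 21.95
position: [547.8, -35.1, 66.1]
tool_rot: [-90.0, -0.0, -10.9]
ft_force: [1.6, -0.8, 4.5]
opening: 17.0
```

```bash
cat > ang.py <<'E'
from tilt import *
def ang():
    s=monitor.sense(); d=np.array(s["position"][:2])-[575.7,112.4]; a=np.degrees(np.arctan2(d[1],d[0])); t=np.radians(a+90)
    F=np.array(s["ft_force"]); print("arm angle",a.round(2),"swung",(a+110.66).round(2),"r",np.hypot(*d).round(1),"tangential F",(F[0]*np.cos(t)+F[1]*np.sin(t)).round(1),"radial",(F[0]*np.cos(a/57.2958)+F[1]*np.sin(a/57.2958)).round(1))
E
python3 - <<'E'
from ang import *
state(); ang(); im,W=tilt("top",zc=130); ang()
E
```

```text
t 21.95 pos [547.8 -35.1  66.1] rot [-9.000e+01 -3.000e-02 -1.093e+01] F [ 1.6 -0.8  4.5] open 17.0 j [-35.1  28.8  41.6 114.1 -26.1  46.6  10.5]
arm angle -100.71 swung 9.95 r 150.1 tangential F 1.7 radial 0.5
top top plane slope deg [-0.2 -0.6] z at c 151.4 240 rect [573.4 109.8] [57.5 40.6] 75.4
arm angle -100.68 swung 9.98 r 150.1 tangential F 2.9 radial 0.6
```

One click is done: the dome rose 3.7 mm and the block is still level. Two more follow.

Emit:
move_arm(deltas=[[[0.0109,0,0.0001],-0.0139,5],[[0.0218,0,0.0002],-0.0278,5],[[0.0327,0,0.0005],-0.0417,5],[[0.0436,0,0.001],-0.0556,5],[[0.0545,0,0.0015],-0.0694,5],[[0.0654,0,0.0021],-0.0833,5],[[0.0763,0,0.0029],-0.0972,5],[[0.0872,0,0.0038],-0.1111,5]])

```text
time: 22.8
position: [558.3, -36.7, 66.0]
tool_rot: [-89.9, 0.2, -6.1]
ft_force: [-2.7, 0.7, 8.9]
opening: 17.1
```

Emit:
move_arm(deltas=[[[0.0109,0,0.0001],-0.0139,5],[[0.0218,0,0.0002],-0.0278,5],[[0.0327,0,0.0005],-0.0417,5],[[0.0436,0,0.001],-0.0556,5],[[0.0545,0,0.0015],-0.0694,5],[[0.0654,0,0.0021],-0.0833,5],[[0.0763,0,0.0029],-0.0972,5],[[0.0872,0,0.0038],-0.1111,5]])

```text
time: 23.6
position: [573.8, -37.8, 66.1]
tool_rot: [-90.0, -0.0, -0.9]
ft_force: [1.8, -1.8, 5.5]
opening: 16.8
```

Emit:
move_arm(deltas=[[[0.0109,0,0.0001],-0.0139,5],[[0.0218,0,0.0002],-0.0278,5],[[0.0327,0,0.0005],-0.0417,5],[[0.0436,0,0.001],-0.0556,5],[[0.0545,0,0.0015],-0.0694,5],[[0.0654,0,0.0021],-0.0833,5],[[0.0763,0,0.0029],-0.0972,5],[[0.0872,0,0.0038],-0.1111,5]])

```text
time: 24.4
position: [584.2, -37.6, 65.9]
tool_rot: [-89.9, 0.3, 3.9]
ft_force: [-1.4, -0.3, 9.1]
opening: 17.0
```

Emit:
move_arm(deltas=[[[0.0109,0,0.0001],-0.0139,5],[[0.0218,0,0.0002],-0.0278,5],[[0.0327,0,0.0005],-0.0417,5],[[0.0436,0,0.001],-0.0556,5],[[0.0545,0,0.0015],-0.0694,5],[[0.0654,0,0.0021],-0.0833,5],[[0.0763,0,0.0029],-0.0972,5],[[0.0872,0,0.0038],-0.1111,5]])

```text
time: 25.2
position: [599.8, -35.9, 66.1]
tool_rot: [-90.0, -0.0, 9.1]
ft_force: [2.4, -1.2, 5.8]
opening: 16.9
```

```bash
python3 - <<'E'
from ang import *
state(); ang(); im,W=tilt("top",zc=137); ang()
E
```

```text
t 25.2 pos [599.8 -35.9  66.1] rot [-9.001e+01 -2.000e-02  9.070e+00] F [ 2.4 -1.2  5.8] open 16.9 j [-28.7  32.2  35.6 106.6 -24.3  48.9  28. ]
arm angle -80.76 swung 29.9 r 150.3 tangential F 2.1 radial 1.6
top top plane slope deg [ 0.1 -0.3] z at c 157.9 241 rect [573.9 110.1] [58.5 39.8] 75.6
arm angle -80.71 swung 29.95 r 150.2 tangential F 3.6 radial 1.0
```

Emit:
move_arm(deltas=[[[0.0109,0,0.0001],-0.0139,5],[[0.0218,0,0.0002],-0.0278,5],[[0.0327,0,0.0005],-0.0417,5],[[0.0436,0,0.001],-0.0556,5],[[0.0545,0,0.0015],-0.0694,5],[[0.0654,0,0.0021],-0.0833,5],[[0.0763,0,0.0029],-0.0972,5],[[0.0872,0,0.0038],-0.1111,5]])

```text
time: 26.05
position: [609.8, -34.0, 66.0]
tool_rot: [-89.9, 0.3, 13.9]
ft_force: [-2.7, -1.0, 10.0]
opening: 16.8
```

Emit:
move_arm(deltas=[[[0.0109,0,0.0001],-0.0139,5],[[0.0218,0,0.0002],-0.0278,5],[[0.0327,0,0.0005],-0.0417,5],[[0.0436,0,0.001],-0.0556,5],[[0.0545,0,0.0015],-0.0694,5],[[0.0654,0,0.0021],-0.0833,5],[[0.0763,0,0.0029],-0.0972,5],[[0.0872,0,0.0038],-0.1111,5]])

```text
time: 26.85
position: [625.2, -29.6, 66.1]
tool_rot: [-90.0, -0.0, 19.1]
ft_force: [3.2, -1.4, 7.2]
opening: 17.0
```

Emit:
move_arm(deltas=[[[0.003,0,0],-0.004,5],[[0.003,0,0],-0.004,5],[[0.003,0,0],-0.004,5],[[0.003,0,0],-0.004,5]])

```text
time: 27.25
position: [625.4, -29.4, 66.1]
tool_rot: [-90.0, -0.0, 19.2]
ft_force: [3.6, -2.1, 5.7]
opening: 16.8
```

```bash
python3 - <<'E'
from ang import *
state(); ang(); im,W=tilt("top",zc=141); ang()
u,v=proj("top",[590,50,100])[0].astype(int); save("pics/end_top.png",im[v-60:v+60,u-75:u+75],5)
for q in("tape_roll","glue_bottle","rubber_block"):
    for n in("top","side"):
        if n=="side": eyes.grab_frame("side")
        for r in trace(n,q)[:1]: print(n,q,round(r["confidence"],2),np.round(r["pixel"]))
ang()
E
```

```text
t 27.25 pos [625.4 -29.4  66.1] rot [-90.    -0.    19.21] F [ 3.6 -2.1  5.7] open 16.8 j [-26.5  33.8  32.7 102.9 -23.1  50.1  36.2]
arm angle -70.69 swung 39.97 r 150.3 tangential F 2.7 radial 3.1
top top plane slope deg [-0.5  0.6] z at c 161.4 227 rect [574.8 111.4] [55.2 39.5] 74.8
arm angle -70.7 swung 39.96 r 150.3 tangential F 2.1 radial 2.4
top tape_roll 0.7 [140. 153.]
side tape_roll 0.69 [230. 130.]
top glue_bottle 0.67 [128. 239.]
side glue_bottle 0.82 [175. 132.]
top rubber_block 0.76 [366. 244.]
side rubber_block 0.74 [262. 300.]
arm angle -70.7 swung 39.96 r 150.3 tangential F 3.2 radial 1.7
```

View pics/end_top.png

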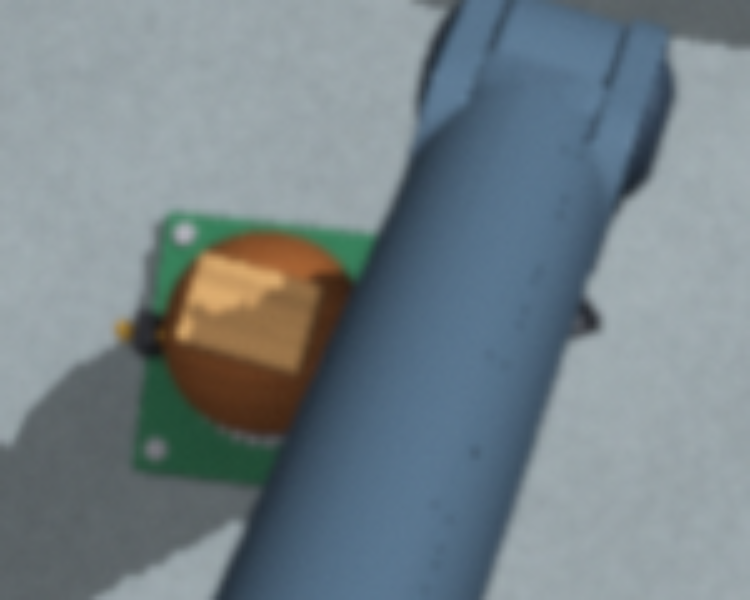

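Emit:
move_arm(deltas=[[[0.003,0,0],-0.004,5],[[0.006,0,0],-0.008,5],[[0.006,0,0],-0.008,5],[[0.006,0,0],-0.008,5],[[0.006,0,0],-0.008,5],[[0.006,0,0],-0.008,5]])

```text
time: 28.35
position: [625.7, -29.4, 66.1]
tool_rot: [-90.0, 0.0, 19.5]
ft_force: [1.7, -1.3, 7.8]
opening: 16.9
```

```bash
python3 - <<'E'
from ang import *
for _ in range(4): tilt("top",zc=141); ang()
state()
E
```

```text
top top plane slope deg [ 0.5 -0.6] z at c 161.4 232 rect [575.  111.9] [55.3 39. ] 75.8
arm angle -70.56 swung 40.1 r 150.3 tangential F 2.0 radial 1.5
top top plane slope deg [-0.5  0.8] z at c 161.5 227 rect [574.8 111.5] [55.  39.2] 74.3
arm angle -70.57 swung 40.09 r 150.3 tangential F 1.5 radial 2.7
top top plane slope deg [ 0.3 -0.6] z at c 161.8 222 rect [574.7 111.6] [55.2 39.4] 75.1
arm angle -70.55 swung 40.11 r 150.3 tangential F 1.9 radial 2.0
top top plane slope deg [ 0.6 -0.2] z at c 161.4 239 rect [574.9 111.7] [55.6 39.3] 75.2
arm angle -70.58 swung 40.08 r 150.3 tangential F 1.6 radial 1.9
t 28.55 pos [625.7 -29.4  66.1] rot [-8.997e+01  5.000e-02  1.953e+01] F [ 2.2 -1.3  6.8] open 17.0 j [-26.4  33.9  32.6 102.8 -23.   50.2  36.4]
```

The arm is seated in the fourth notch, the block is level and the forces are steady, so I'm handing the job in.

```bash
python3 -c "
from station import close_job; print(close_job())"
```

```text
the job is handed in; nothing more can be done
None
```

I put the pine block (the 64 x 46 mm one, not the smaller look-alikes) cork side down on the dome's crown and let go. A picture showed it standing free and level before I took the knob. I then swung the arm four clicks, from notch 2 to notch 6, and handed the job in at about 28.6 s still gripping the knob.

**Last checks that agreed**
- **Swing:** the arm had turned 40.1°, against 40° for four clicks.
- **Dome rise:** the block's top rose from 147.7 to about 161.5 mm, against about 14 mm expected for four clicks.
- **Block:** its top was level to within about 1°, still centred on the dome.
- **Hold:** the knob was gripped at 17 mm opening. About 2 N of sideways push and 7 N of vertical push remained at the wrist, steady and well below a click.

**What did not fully agree**
- The two cameras differed by 2 to 3 mm on the dome's axis. I set the block down at a middle value, and it stood level there.
- I did not measure the rubber block, tape roll and glue bottle to the millimetre at the end. The detector found the rubber block and glue bottle within about 3 pixels of their starting places in both views. The tape roll was within 3 pixels in the side view, but I had no starting detection of it from the top camera.
- At the knob, the gripper hid the block from the side camera, so the last tilt checks come from the top camera alone.

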